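# Hold the magnifier over the opened watch

## Task

I am mending a watch on the kitchen counter: slide the lamps' dimmer to the long line across its track and let go of it, so that I have working light. Then pick up the magnifier, lift it clear over the jars and bottles without knocking them, and hold its lens level and centred over the opened watch, about four centimetres above it, never touching the watch. Finish while holding the magnifier there in the gripper, quite still, so that I can look through it.

Things in the scene. Friction and masses are not known exactly. Their poses are not given: they have to be found in the camera images.
- dimmer_cap (a point): Centre of the black slider cap of the lamps' dimmer. The cap is a block 14 mm along the track, 26 mm across it and 18 mm high; it stands 2 mm above the flat housing top, which is 26 mm above the counter. The dimmer is a flat housing fixed to the counter, 135 mm along the track, 72 mm across, white top on a grey base. x axis: along the track, the way the joint grows; z up. It stands at one outer side of the work (left or right).
- dimmer_slide (a joint): Position of the cap along its 70 mm track, in m: 0 at one end, 0.070 at the other; it grows along the dimmer's x axis (brighter), the end of the track away from the robot. The long line is at 0.050. Dry friction of about 1.5 N: the cap stays where it is left.
- dimmer_mark (a point): Middle of the long black line that crosses the housing top at right angles to the track (the other scale ticks are 6 mm short ones, 10 mm apart; the scale runs the length of the travel). The cap is set when its centre is over this line. At the height of the housing top, 26 mm above the counter; x axis along the track as for the cap.
- dimmer: The dimmer's housing, fixed to the counter; origin at the centre of its underside, which is also the middle of the 70 mm of travel; x along the track towards the brighter end.
- magnifier_grip (a point): Grip point of the magnifier, which lies flat on the counter at the outer side opposite to the dimmer: on the middle line of the wooden handle, half-way up (10 mm above its underside). The handle is a bar 98 mm long (from 28 mm in front of this point to 70 mm behind it), 18 mm wide and 20 mm high. x axis: along the handle towards the lens; z up. Mass about 0.11 kg.
- magnifier_lens (a point): Centre of the round lens, half-way up its rim: 78 mm along x from the grip point and 3 mm lower. Rim 76 mm outside diameter, 14 mm high, its underside level with the handle's. z axis: the lens's optical axis.
- watch_top (a point): Middle of the opened back of the watch, at the height of its upper face: 31 mm above the counter. A round steel watch case of 41 mm diameter with the brass movement showing, lying loose on a round black rubber cushion of 64 mm diameter and 19 mm height, which stands loose in the tray (cushion and watch are one piece). z axis up.
- tray: Grey open repair tray, fixed to the counter near the middle line, 240 mm along its x axis, 150 mm along y, walls 4 mm thick and 22 mm high, floor 4 mm thick; origin at the centre of its underside. Small parts no higher than 10 mm lie in its +x end.
- canister_mid (a point): Steel canister with a knob on its lid, 89 mm diameter, 140 mm high; this point is on its axis 62 mm above its foot. Must not be disturbed. The canister, jar, bottle and mill stand two and two, in rows left and right of the tray, in any order.
- jar_mid (a point): Amber glass jar with a steel lid, 80 mm diameter, 112 mm high; point on its axis 56 mm above its foot. Must not be disturbed.
- water_mid (a point): Pale blue translucent water bottle, 64 mm diameter, 185 mm high, the tallest thing near the work; point on its axis 90 mm above its foot. Must not be disturbed.
- mill_mid (a point): Dark wooden pepper mill, 58 mm diameter, 168 mm high; point on its axis 84 mm above its foot. Must not be disturbed.
Not all that is in view belongs to the job. Leave any red or turquoise look-alike of the dimmer alone.

How it is judged (in metres and radians):
On the way, in this order (a step that is already met when the one before it is completed fails the run):
1. the dimmer's cap is on the long line, let go (value of joint dimmer_slide between 0.0445 and 0.0555 m and contact force between the fingers and dimmer below 0.05 N), for 0.2 s.
2. the magnifier is held up higher than the lowest jar on its way, still away from the watch (height (world z) of magnifier_lens above 0.112 m and horizontal distance between magnifier_lens and watch_top above 0.1 m and contact force between the fingers and magnifier above 0.5 N), for 0.05 s.
At the end, for the whole second after the job is handed in: Dimmer cap within 5.5 mm of the long line, let go; the fingers hold the magnifier at rest, touching nothing else, lens centre within 12 mm of straight above the watch's middle, 25 to 65 mm above its upper face, level within 10 degrees (all of step 1 and horizontal distance between magnifier_lens and watch_top below 0.012 m and z of magnifier_lens in the frame of watch_top between 0.025 and 0.065 m and angle between magnifier_lens's own z axis and vertical below 0.17 rad and linear speed of magnifier below 0.01 m/s and angular speed of magnifier below 0.1 rad/s and contact force between the fingers and magnifier above 0.5 N and contact force between magnifier and watch below 0.05 N and contact force between magnifier and tray below 0.05 N and contact force between magnifier and dimmer below 0.05 N and contact force between magnifier and canister below 0.05 N and contact force between magnifier and jar below 0.05 N and contact force between magnifier and water below 0.05 N and contact force between magnifier and mill below 0.05 N); the arm keeps its last pose, push and grip.
It fails at once if the watch is touched or moved (contact force between any of magnifier, the fingers, the arm and watch above 0.2 N or distance of watch_top from where it was at the start of the episode above 0.006 m).
It fails at once if the canister, jar, bottle or mill is knocked (moved over 15 mm or tipped) (distance of any of canister_mid, jar_mid, water_mid, mill_mid from where it was at the start of the episode above 0.015 m or angle between any of canister_mid, jar_mid, water_mid, mill_mid's own z axis and vertical above 0.2 rad).
It also fails if it takes over 72 s, if anything falls off the work surface, if the arm or the gripper's body presses on something with over 40 N, if the wrist force passes 120 N, or if a joint passes its speed limit or range.

## Robot

A 6-joint arm with a two-finger parallel gripper is mounted at the origin on the work surface. World frame = base frame: x ahead of the robot, y to its left, z up, the work surface at z = 0. Lengths are in m, angles in degrees, forces in N, time in s.
With the tool pointing down it reaches from about 0.375 to 0.75 m from the base axis. Payload 9 kg.
Tool frame: the origin (TCP) lies where the fingers leave the gripper's body, on its centre line; the fingertips stand 73 mm ahead of it and the grasp point (between the pads) lies 54 mm ahead of it (robot.tip_reach is the distance from the TCP to the fingertips, in m); z points along the fingers, y is the direction in which the jaws open and shut (so a half turn about z gives the same grasp; the last joint's range is limited). The gripper opens to 85 mm and grips with 20 to 120 N. Pads are 22 mm wide; open, the fingers measure 114 mm over their backs; the gripper's body (76 mm by 85 mm) begins 54 mm behind the grasp point. The pads swing forward as they close: fully open they stand 13 mm farther back than shut.
Start: joints at [-88.677, 5.964, 5.575, 89.605, 0, 77.527], TCP at [0.143, -0.583, 0.304] pointing down, gripper open.
Joint ranges: [-171.21, 171.21], [-48.23, 106.86], [-62.78, 66.21], [-105.2, 120.99], [-86.42, 89.51], [-180, 180]. Speed limits (degrees/s): [127.2, 127.2, 147.25, 180, 180, 180].

## Interface

Orientations are given as [roll, pitch, yaw] about the fixed x, y, z axes, in that order (R = Rz(yaw) Ry(pitch) Rx(roll)).
In Python, from plant import robot gives the robot as it stands. Calls block until the motion is done:
- robot.move_pose(position, orientation): joint-space move of the TCP to a pose.
- robot.line_to(position, vel=0.15, rotation=None, guard=None): straight line of the TCP; rotation=None keeps the orientation; vel is the mean speed in m/s. With guard (N) it stops when the force on the tool has changed by that much, and returns True; else False.
- robot.goto_joints(angles): joint-space move.
- robot.set_gripper(opening): finger opening in m; the grip force is fixed at half the most; returns when the fingers have stopped.
- robot.pause(seconds).
- robot.ik(position, orientation): joint angles nearest the present ones, or None.
- robot.observe(): the state.
- robot.grab_frame(name): name is "side" or "top"; returns the picture (400x640x3 uint8, blue, green, red); there is no depth.
- robot.get_calibration(name): a dict with "vertical_fov" (degrees; the focal length in pixels is half the picture's height over the tangent of half this angle, whatever the lens; pixels are square), "cx", "cy" (the principal point, pixels), "rvec" (rotation vector, rad) and "tvec" (3), from world to camera coordinates, as OpenCV has them. Camera axes: x right, y down, z forward; pixel columns grow to the right and rows downward; lengths in m; the calibration is good to about 2 mm. A picture is of the moment at which its call begins. get_calibration takes no time and is no camera call.
A pose or a line that the arm cannot do raises robot.IKError and nothing moves.
- robot.job_done(): hands the job in, once; it reports no verdict.
The state is a dict: "time": time; "q": joint angles; "qvel": joint speeds; "joint_torque": joint torques, N m; "tool_pos": TCP position; "tcp_rot": TCP orientation; "ft_force": force on the tool from outside, world axes, zero at the start; "torque": the same for the moment, N m; "gripper_width": finger opening in m.
Only numpy, scipy, OpenCV 4.12 (cv2) and the standard library are available. Lean on these libraries where they do the work, as an engineer would, in place of code of your own. Each camera call takes 0.05 s, during which the arm holds its last target.

## Working session

There is one attempt and no reset: what is moved stays moved. The work goes in short steps, each a Python script; the robot and the scene stay as the last script left them, time stands still between calls to the robot, and variables do not carry over. Pictures are saved under pics/ and viewed, and the job is handed in when it is done.

```bash
mkdir -p pics; ls; python3 - <<'E'
from plant import robot
import cv2
for n in("side","top"):
    cv2.imwrite(f"pics/{n}0.png",robot.grab_frame(n)); print(n,robot.get_calibration(n))
s=robot.observe();print(s['time'],s['tool_pos'],s['tcp_rot'],s['gripper_width'])
E
```

```text
pics
side {'vertical_fov': 52.929721457746474, 'cx': 320.24222554379, 'cy': 192.88528039766004, 'rvec': array([ 0.73079941, -2.68744252,  1.02123736]), 'tvec': array([0.4539935 , 0.29618154, 1.24905519])}
top {'vertical_fov': 50.85108573684386, 'cx': 320.3428158974273, 'cy': 198.69070457260406, 'rvec': array([ 2.16484297, -2.18121093,  0.11769282]), 'tvec': array([-0.04938953,  0.54913313,  1.28003536])}
0.1 [ 0.14309456 -0.5824806   0.30320288] [-1.79935098e+02 -1.46709910e-02  1.37977569e+01] 0.08541668211046959
```

View pics/top0.png

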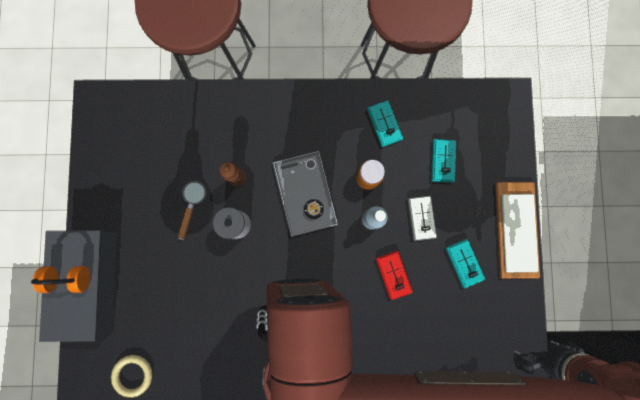

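View pics/side0.png

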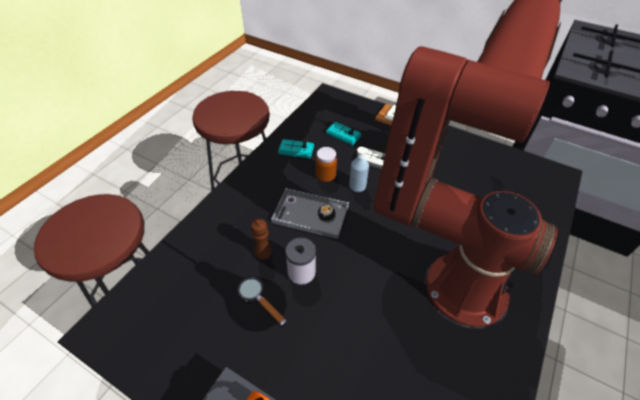

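The white-topped housing at about (422,218) in the top view fits the dimmer. The red one (394,275) and the turquoise ones (385,124), (444,160) and (465,263) are look-alikes. I'll confirm in enlarged crops.

```bash
cat > h.py <<'E'
import numpy as np,cv2
from plant import robot
def cam(n):
    c=robot.get_calibration(n);f=200/np.tan(np.radians(c['vertical_fov'])/2)
    return np.array([[f,0,c['cx']],[0,f,c['cy']],[0,0,1]]),np.array(c['rvec']),np.array(c['tvec'])
def px2w(n,uv,z):
    K,r,t=cam(n);R=cv2.Rodrigues(r)[0]
    o=-R.T@t; d=R.T@np.linalg.inv(K)@np.array([uv[0],uv[1],1.])
    return o+d*(z-o[2])/d[2]
def w2px(n,p):
    K,r,t=cam(n);return cv2.projectPoints(np.array(p,float).reshape(-1,1,3),r,t,K,None)[0].reshape(-1,2)
def crop(im,x,y,w,h,s,fn):
    c=cv2.resize(im[y:y+h,x:x+w],None,fx=s,fy=s,interpolation=cv2.INTER_CUBIC)
    for i in range(0,w,10):
        cv2.line(c,(i*s,0),(i*s,6),(0,255,255),1);cv2.putText(c,str(x+i),(i*s,18),0,.35,(0,255,255),1)
    for i in range(0,h,10):
        cv2.line(c,(0,i*s),(6,i*s),(0,255,255),1);cv2.putText(c,str(y+i),(8,i*s+4),0,.35,(0,255,255),1)
    cv2.imwrite(fn,c)
E
python3 - <<'E'
from h import *
im=cv2.imread('pics/top0.png')
crop(im,400,190,45,55,10,'pics/c_dim.png')
crop(im,165,170,80,80,7,'pics/c_mag.png')
crop(im,265,145,80,100,6,'pics/c_tray.png')
crop(im,345,150,55,85,7,'pics/c_jar.png')
E
```

```text
(no output)
```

View pics/c_dim.png

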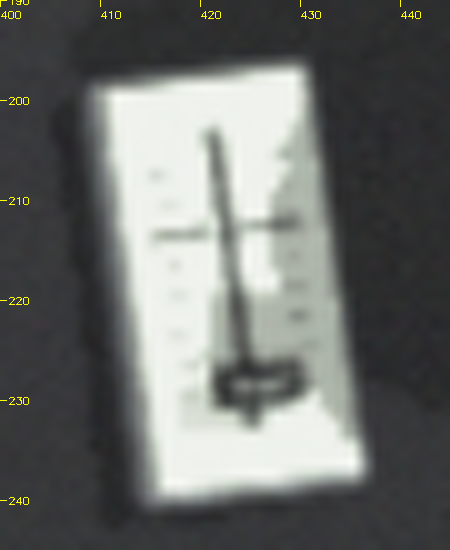

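View pics/c_mag.png

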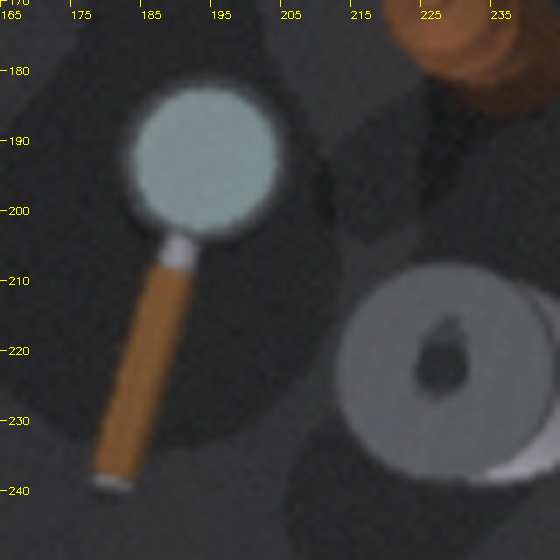

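View pics/c_tray.png

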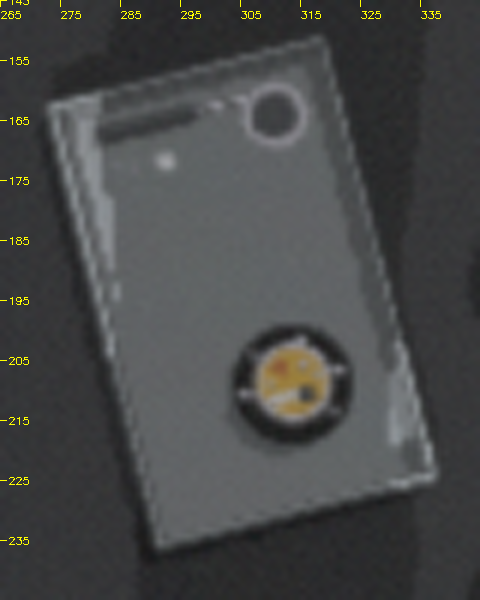

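View pics/c_jar.png

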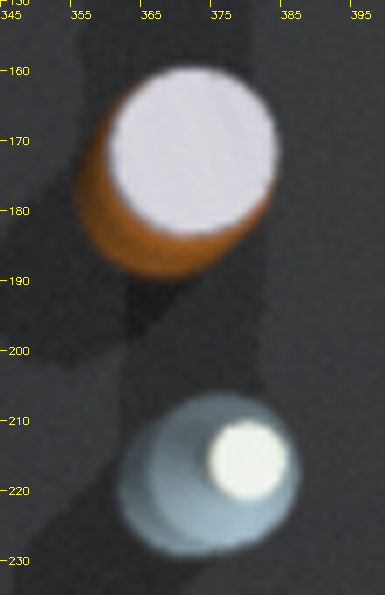

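```bash
python3 - <<'E'
from h import *
np.set_printoptions(precision=4,suppress=True)
T=lambda uv,z:px2w('top',(uv[0]-.5,uv[1]-.5),z)
cs=[(410,198.7),(430.5,196.5),(436,237),(415.3,239.8)]
C=[T(c,.026) for c in cs];print('dim corners',*C,'ctr',np.mean(C,0))
ax=(C[0]+C[1]-C[2]-C[3])[:2];print('len',np.linalg.norm(ax)/2,'wid',np.linalg.norm(C[0]-C[1]),'yaw',np.degrees(np.arctan2(ax[1],ax[0])))
a=ax/np.linalg.norm(ax);c=np.mean(C,0)[:2]
m=T((422.6,212.9),.026);cap=T((425.2,228.4),.046)
print('mark',m,(m[:2]-c)@a,'cap',cap,(cap[:2]-c)@a, (cap[:2]-c)@[-a[1],a[0]])
print('track ends',[(T(p,.026)[:2]-c)@a for p in((421,203),(425.3,232.5))])
# magnifier
L=T((165+205/7,170+160/7),.014);E=T((165+112/7,170+480/7),.02)
print('lens',L,'end',E,'dist',np.linalg.norm((L-E)[:2]),'yaw',np.degrees(np.arctan2(*(L-E)[1::-1])))
print('watch',T((265+292/6,145+382/6),.031),'cushion',T((265+292/6,145+384/6),.019))
tc=[T((265+u/6,145+v/6),.022) for u,v in((50,103),(322,37),(436,477),(158,548))];print('tray',*tc,np.mean(tc,0))
print('jar',T((345+194/7,150+151/7),.112),'water top',T((345+248/7,150+460/7),.185),'canister',T((165+445/7,170+372/7),.125),'mill',T((231.5,170),.168))
E
python3 - <<'E'
from h import *
im=cv2.imread('pics/side0.png')
crop(im,225,205,105,125,6,'pics/s_mag.png')
crop(im,265,130,120,110,6,'pics/s_tray.png')
E
```

```text
dim corners [ 0.5485 -0.3316  0.026 ] [ 0.5549 -0.3959  0.026 ] [ 0.4289 -0.4086  0.026 ] [ 0.4208 -0.3442  0.026 ] ctr [ 0.4883 -0.3701  0.026 ]
len 0.12747692590286766 wid 0.06460102795570109 yaw 5.713652897162342
mark [ 0.5038 -0.3695  0.026 ] 0.015535863565197766 cap [ 0.4551 -0.3709  0.046 ] -0.0330962649550853 0.002458357070823589
track ends [np.float64(0.04671208146657421), np.float64(-0.045600425600056456)]
lens [0.573  0.3436 0.014 ] end [0.4303 0.3797 0.02  ] dist 0.14718581287287158 yaw -14.17189033408032
watch [ 0.5191 -0.0311  0.031 ] cushion [ 0.519  -0.0309  0.019 ]
tray [0.6676 0.0951 0.022 ] [ 0.7019 -0.0479  0.022 ] [ 0.47   -0.1052  0.022 ] [0.4345 0.0386 0.022 ] [ 0.5685 -0.0048  0.022 ]
jar [ 0.6205 -0.2055  0.112 ] water top [ 0.4864 -0.2144  0.185 ] canister [0.4721 0.2113 0.125 ] mill [0.6182 0.1961 0.168 ]
```

View pics/s_mag.png

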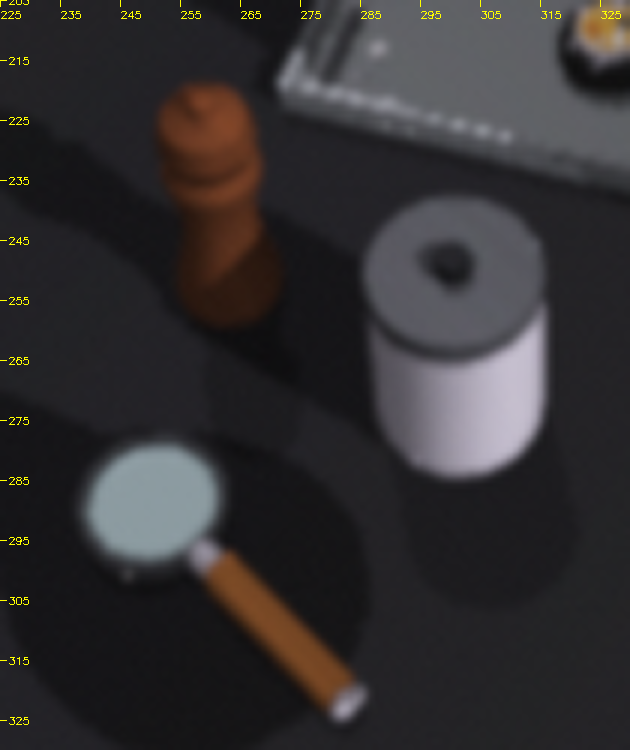

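View pics/s_tray.png

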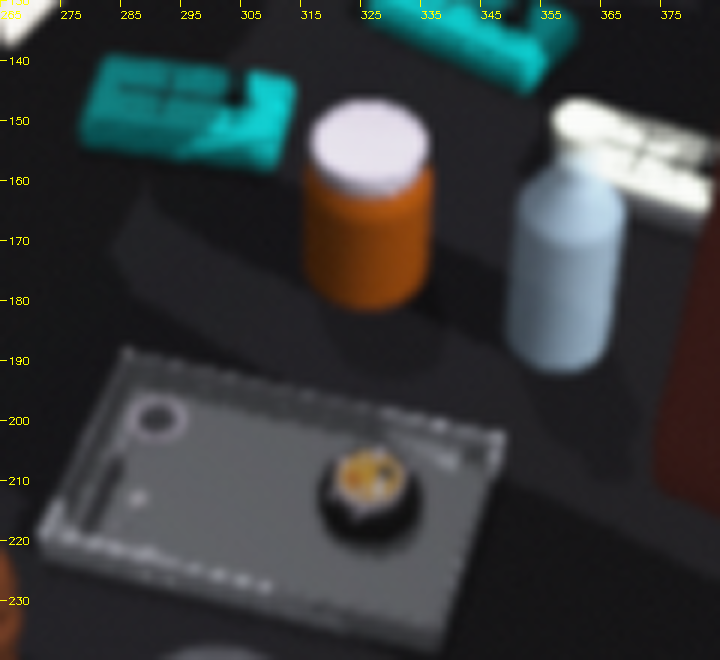

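```bash
python3 - <<'E'
from h import *
np.set_printoptions(precision=4,suppress=True)
S=lambda u,v,x0,y0,z:px2w('side',(x0+u/6-.5,y0+v/6-.5),z)
print('lens',S(152,502,225,205,.014),'end',S(345,706,225,205,.012))
print('watch',S(368,474,265,130,.031)); print('jar',S(370,147,265,130,.112)); print('can',S(455,278,225,205,.125))
print('water foot proj',w2px('side',[.4864,-.2144,0]),'mill foot',w2px('side',[.618,.196,0]), 'mill top',w2px('side',[.618,.196,.168]),'can foot',w2px('side',[.4721,.2113,0]))
E
```

```text
lens [0.5726 0.3462 0.014 ] end [0.4286 0.3856 0.012 ]
watch [ 0.5218 -0.0324  0.031 ]
jar [ 0.6178 -0.2     0.112 ]
can [0.4704 0.2138 0.125 ]
water foot proj [[357.3605 185.4788]] mill foot [[266.5801 248.6832]] mill top [[261.5838 217.6119]] can foot [[301.3387 271.7492]]
```

```bash
python3 - <<'E'
from h import *
np.set_printoptions(precision=4,suppress=True)
o=[180,0,5.7]
print(robot.ik([.4555,-.372,.24],o))
robot.move_pose([.4555,-.372,.24],o)
robot.set_gripper(.06)
print(robot.observe()['time'],robot.observe()['tool_pos'],robot.observe()['q'])
robot.line_to([.4555,-.372,.105],guard=8)
cv2.imwrite('pics/side1.png',robot.grab_frame('side'));cv2.imwrite('pics/top1.png',robot.grab_frame('top'))
s=robot.observe();print(s['time'],s['tool_pos'],s['ft_force'],s['gripper_width'])
crop(cv2.imread('pics/side1.png'),340,120,80,80,7,'pics/s1.png')
crop(cv2.imread('pics/top1.png'),380,180,80,80,7,'pics/t1.png')
E
```

```text
[-51.9688   3.703   -3.4391  82.8579   0.     122.3312]
1.9 [ 0.4552 -0.3724  0.24  ] [-52.0115   3.7056  -3.4336  82.8581  -0.002  122.3261]
3.05 [ 0.456  -0.3726  0.1063] [0.4416 0.0781 0.0028] 0.06003778851589898
```

View pics/s1.png

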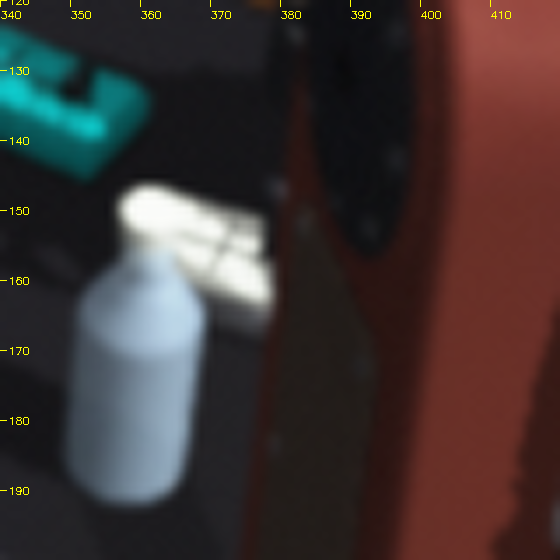

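View pics/top1.png

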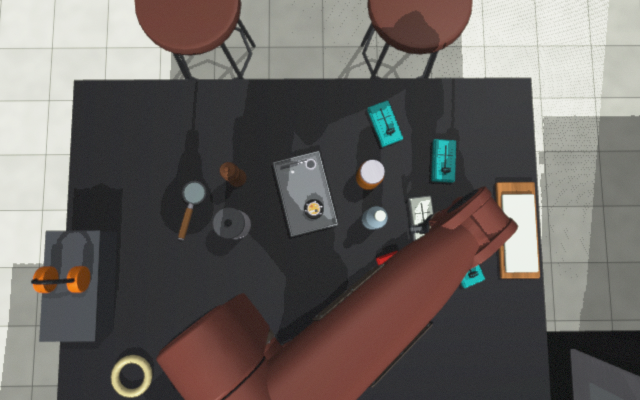

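The arm hides the cap in both pictures, and the bottle and the magnifier are undisturbed. I'll close on the cap; the finger width will confirm the grasp.

```bash
python3 - <<'E'
from h import *
np.set_printoptions(precision=4,suppress=True)
robot.set_gripper(.0)
s=robot.observe();print(s['time'],s['tool_pos'],s['ft_force'],s['gripper_width'])
E
```

```text
3.4583 [ 0.456  -0.374   0.1063] [ 0.7162 -7.8115 -0.0217] 0.024094165769147174
```

```bash
python3 - <<'E'
from h import *
np.set_printoptions(precision=4,suppress=True)
a=np.array([np.cos(np.radians(5.7)),np.sin(np.radians(5.7))])
p=np.array([.4555,-.3745])+a*.0484
robot.line_to([*p,.105],vel=.05)
s=robot.observe();print(s['time'],s['tool_pos'],s['ft_force'],s['gripper_width'])
robot.set_gripper(.06)
s=robot.observe();print(s['time'],s['tool_pos'],s['ft_force'],s['gripper_width'])
robot.line_to([*p,.26],vel=.2)
robot.goto_joints([-88.677, 5.964, 5.575, 89.605, 0, 77.527])
im=robot.grab_frame('top');cv2.imwrite('pics/top2.png',im);crop(im,400,190,45,55,10,'pics/c2.png')
print(robot.observe()['time'])
E
```

```text
4.575 [ 0.5047 -0.3692  0.1062] [0.7181 4.1812 9.5684] 0.024422512819790246
5.0083 [ 0.5035 -0.3696  0.1047] [ 0.7269 -0.6906 -0.0285] 0.05995992194982094
7.5333
```

View pics/c2.png

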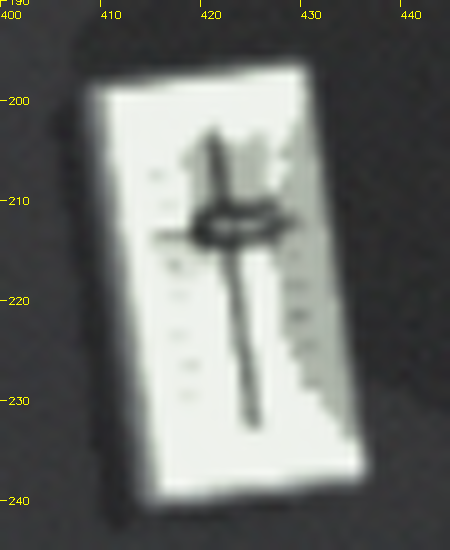

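```bash
python3 - <<'E'
from h import *
a=np.array([np.cos(np.radians(5.7)),np.sin(np.radians(5.7))])
m=px2w('top',(422.1,212.4),.026);c=px2w('top',(422.9,212.0),.046)
print(m,c,(c-m)[:2]@a)
# grasp plan checks
np.set_printoptions(precision=2,suppress=True)
for yaw in(-14.5,165.5):
  for z in (.064,.35): print(yaw,z,robot.ik([.4975,.364,z],[180,0,yaw]))
# final: grip position for handle yaw options
for h in range(-180,180,30):
  g=np.array([.5198,-.0315])-.078*np.array([np.cos(np.radians(h)),np.sin(np.radians(h))])
  print(h,g,robot.ik([*g,.031+.04+.003+.054],[180,0,h]),robot.ik([*g,.031+.04+.003+.054],[180,0,h+180]))
E
```

```text
[ 0.50383694 -0.36950353  0.026     ] [ 0.50371235 -0.36699286  0.046     ] 0.0001253817641840989
-14.5 0.064 [  24.06   14.4   -10.38   65.22    0.   -141.44]
-14.5 0.35 [  24.06    9.88   14.63   94.76    0.   -141.44]
165.5 0.064 [ 24.06  14.4  -10.38  65.22   0.    38.56]
165.5 0.35 [24.06  9.88 14.63 94.76  0.   38.56]
-180 [ 0.6  -0.03] [-15.52   8.22 -10.38  71.39   0.   -15.52] [-15.52   8.22 -10.38  71.39   0.   164.48]
-150 [0.59 0.01] [-12.01   6.31 -12.45  71.24   0.   -42.01] [-12.01   6.31 -12.45  71.24   0.   137.99]
-120 [0.56 0.04] [ -9.69   1.6  -17.37  71.04   0.   -69.69] [ -9.69   1.6  -17.37  71.04   0.   110.31]
-90 [0.52 0.05] [ -9.27  -5.13 -23.97  71.17   0.   -99.27] [ -9.27  -5.13 -23.97  71.17   0.    80.73]
-60 [0.48 0.04] [ -11.3   -12.49  -30.62   71.87    0.   -131.3 ] [-11.3  -12.49 -30.62  71.87   0.    48.7 ]
-30 [0.45 0.01] [ -15.7   -18.34  -35.49   72.85    0.   -165.7 ] [-15.7  -18.34 -35.49  72.85   0.    14.3 ]
0 [ 0.44 -0.03] [-21.09 -20.25 -37.01  73.24   0.   158.91] [-21.09 -20.25 -37.01  73.24   0.   -21.09]
30 [ 0.45 -0.07] [-25.31 -17.25 -34.61  72.64   0.   124.69] [-25.31 -17.25 -34.61  72.64   0.   -55.31]
60 [ 0.48 -0.1 ] [-26.95 -10.83 -29.17  71.66   0.    93.05] [-26.95 -10.83 -29.17  71.66   0.   -86.95]
90 [ 0.52 -0.11] [-26.02  -3.46 -22.37  71.09   0.    63.98] [ -26.02   -3.46  -22.37   71.09    0.   -116.02]
120 [ 0.56 -0.1 ] [-23.25   2.9  -16.03  71.07   0.    36.75] [ -23.25    2.9   -16.03   71.07    0.   -143.25]
150 [ 0.59 -0.07] [-19.5    7.02 -11.68  71.29   0.    10.5 ] [ -19.5     7.02  -11.68   71.29    0.   -169.5 ]
```

```bash
python3 - <<'E'
from h import *
np.set_printoptions(precision=4,suppress=True)
o=[180,0,165.5]
robot.move_pose([.4975,.3645,.33],o)
robot.set_gripper(.055)
hit=robot.line_to([.4975,.3645,.078],guard=10)
s=robot.observe();print(hit,s['time'],s['tool_pos'],s['ft_force'],s['gripper_width'])
cv2.imwrite('pics/side3.png',robot.grab_frame('side'))
crop(cv2.imread('pics/side3.png'),220,200,110,130,5,'pics/s3.png')
E
```

```text
False 13.1167 [0.498  0.3648 0.0789] [-0.6788 -0.6959  0.8447] 0.05486986710383136
```

View pics/s3.png

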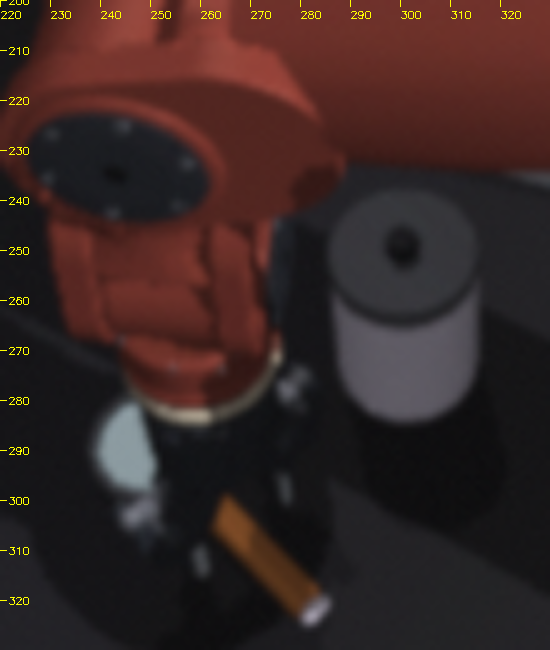

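The handle runs between the two fingers, with its rear end at (282,320). The canister stands untouched. I'll grip and lift straight up.

```bash
python3 - <<'E'
from h import *
np.set_printoptions(precision=4,suppress=True)
robot.set_gripper(0)
s=robot.observe();print(s['time'],s['tool_pos'],s['ft_force'],s['gripper_width'])
robot.line_to([.4975,.3645,.32],vel=.1)
robot.pause(.3)
s=robot.observe();print(s['time'],s['tool_pos'],s['tcp_rot'],s['ft_force'],s['gripper_width'])
for n in('side','top'):
  im=robot.grab_frame(n);cv2.imwrite(f'pics/{n}4.png',im)
E
```

```text
13.5917 [0.4978 0.3646 0.0785] [-0.4432  0.2921  4.4125] 0.016240562239690344
16.4583 [0.4975 0.3645 0.3199] [-179.9986   -0.005   165.501 ] [-0.786   0.2764 -1.4496] 0.01620966983981403
```

View pics/side4.png

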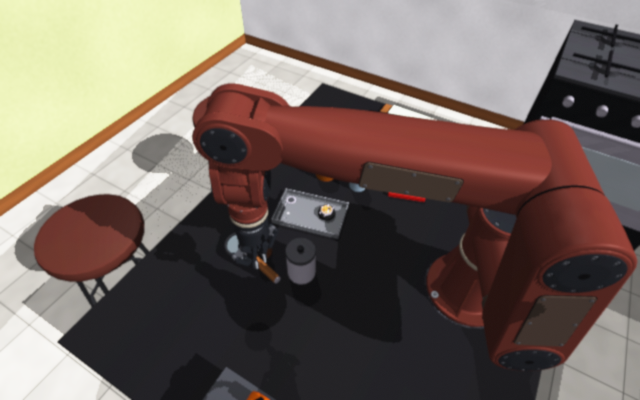

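View pics/top4.png

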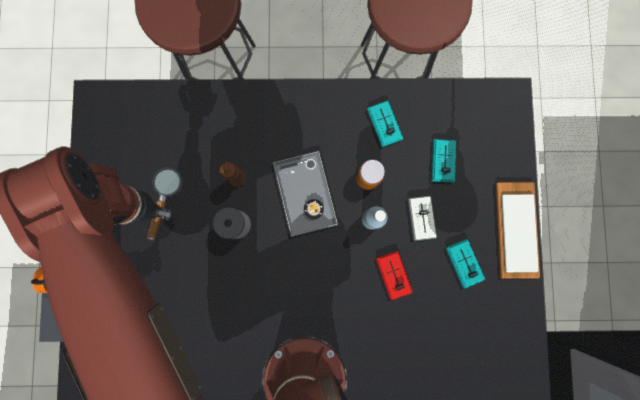

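```bash
python3 - <<'E'
from h import *
np.set_printoptions(precision=4,suppress=True)
crop(cv2.imread('pics/top4.png'),135,155,60,95,6,'pics/t4.png')
crop(cv2.imread('pics/side4.png'),205,215,90,80,7,'pics/s4.png')
ca=np.radians(-14.5);l=np.array([.4975,.3645,0])+.078*np.array([np.cos(ca),np.sin(ca),0])
l[2]=.2555;print(l,w2px('top',l),w2px('side',l))
E
```

```text
[0.573  0.345  0.2555] [[165.7866 181.4732]] [[238.7677 242.7779]]
```

View pics/t4.png

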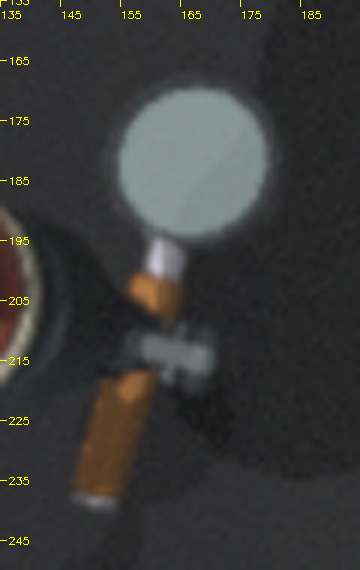

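View pics/s4.png

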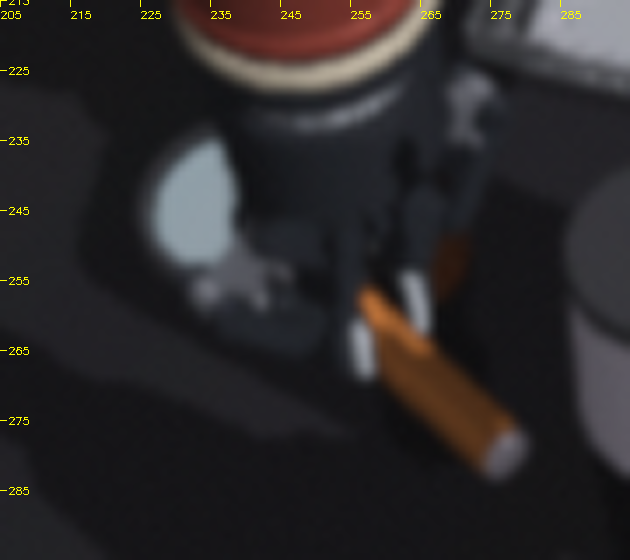

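The lens reads at (166.7,181.3) in the top view against a predicted (165.8,181.5). So it is level and about 2 mm off nominal. I'll carry it over high.

```bash
python3 - <<'E'
from h import *
np.set_printoptions(precision=4,suppress=True)
robot.line_to([.4441,-.0107,.32],vel=.1)
robot.line_to([.4441,-.0107,.17],vel=.08)
robot.pause(.3)
s=robot.observe();print(s['time'],s['tool_pos'],s['tcp_rot'],s['ft_force'],s['gripper_width'])
for n,r in(('side',(290,165,75,75)),('top',(275,170,75,75))):
  im=robot.grab_frame(n);cv2.imwrite(f'pics/{n}5.png',im);crop(im,*r,8,f'pics/{n}5c.png')
print(w2px('top',[.5198,-.0315,.1055]),w2px('side',[.5198,-.0315,.1055]))
E
```

```text
22.825 [ 0.4441 -0.0107  0.1701] [-179.9992    0.0087  165.4963] [ 0.1713 -0.8216 -1.5627] 0.016201590611027623
[[313.0574 205.9336]] [[326.6658 194.9524]]
```

View pics/side5.png

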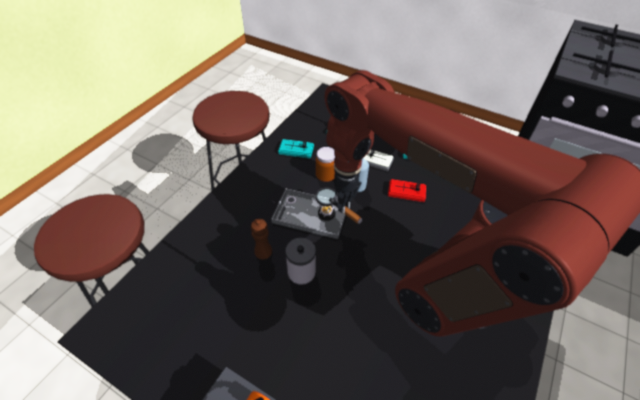

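View pics/top5.png

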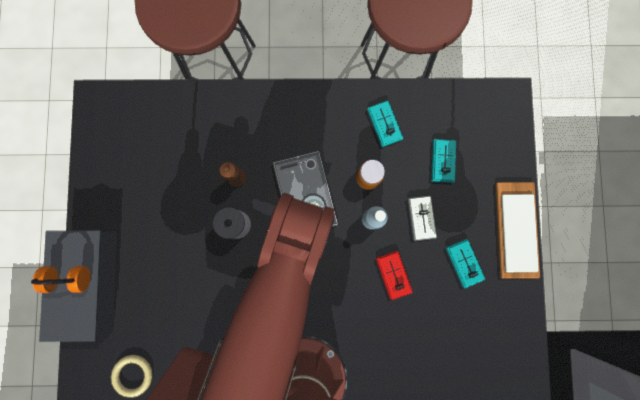

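View pics/side5c.png

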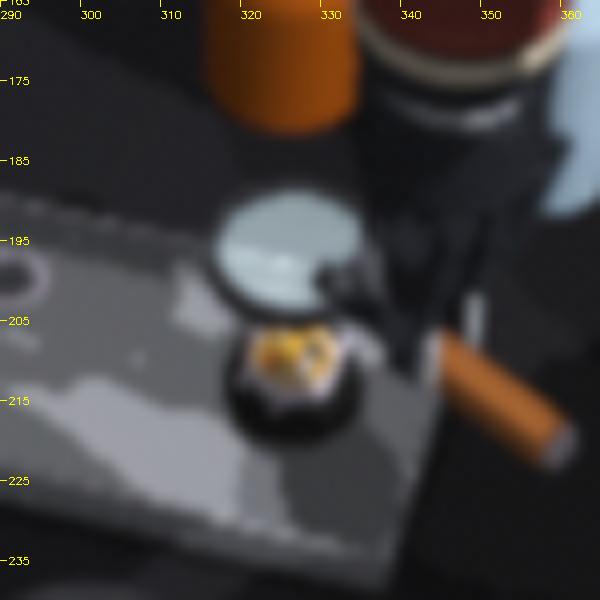

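View pics/top5c.png

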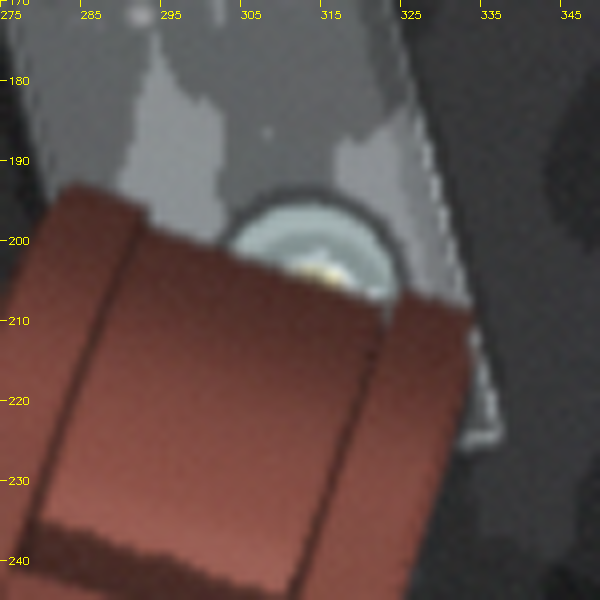

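The side view shows the lens centre at about (325.9,195.8) against a predicted (326.7,195.0), so it is within about 2 mm. The jars, bottle, mill and dimmer are where they were. I'll go down to 40 mm.

```bash
python3 - <<'E'
from h import *
np.set_printoptions(precision=4,suppress=True)
robot.line_to([.4441,-.0107,.1425],vel=.03)
robot.pause(.6)
s=robot.observe();print(s['time'],s['tool_pos'],s['tcp_rot'],s['ft_force'],s['gripper_width'],np.abs(s['qvel']).max())
for n,r in(('side',(290,165,75,75)),('top',(275,170,75,75))):
  im=robot.grab_frame(n);cv2.imwrite(f'pics/{n}6.png',im);crop(im,*r,8,f'pics/{n}6c.png')
print(w2px('top',[.5198,-.0315,.078]),w2px('side',[.5198,-.0315,.078]))
im=cv2.imread('pics/top6.png');crop(im,400,190,45,55,10,'pics/d6.png')
E
```

```text
24.5917 [ 0.4441 -0.0107  0.1425] [179.9997  -0.0014 165.4993] [-0.1302 -0.04   -2.4907] 0.01617816830428945 0.09638394698932529
[[313.1526 206.7048]] [[326.4864 200.2276]]
```

View pics/side6c.png

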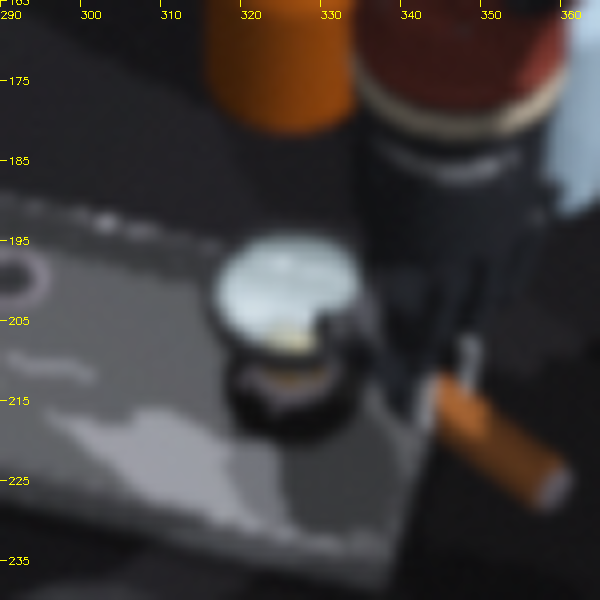

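View pics/top6c.png

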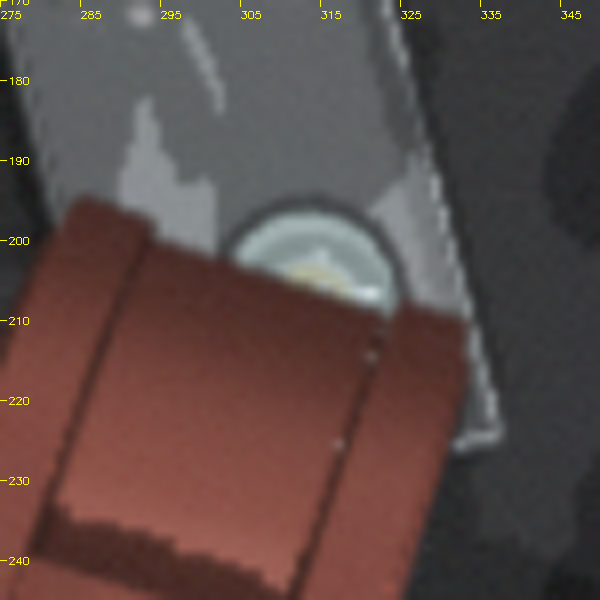

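View pics/d6.png

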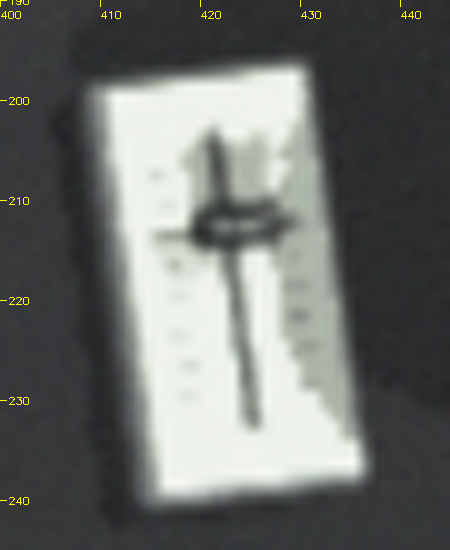

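The lens centre is at (325.6,201.1) in the side view against an ideal (326.5,200.2). The watch shows through it, and the cap is still on the line. I'll settle, check the force, and hand in.

```bash
python3 - <<'E'
from h import *
robot.pause(.7)
s=robot.observe();print(s['time'],s['tool_pos'],s['ft_force'],s['gripper_width'],np.abs(s['qvel']).max())
robot.job_done()
E
```

```text
25.3917 [ 0.44407232 -0.01069958  0.14248712] [-0.29582584  0.4796246  -1.17186776] 0.01637185837586142 0.08122721088360578
the job is handed in; nothing more can be done
```

I slid the dimmer to the long line, let go of it, and carried the magnifier over the jars. I handed the job in at 25.4 s with the magnifier held over the watch. The robot reports no verdict, so what follows is from my own checks.

- **Dimmer:** I moved the white dimmer's cap and left the red and turquoise look-alikes alone. After release, the top picture put the cap 0.1 mm from the long line, and it was still there at the end.
- **Carry:** I lifted the magnifier to a lens height of about 0.25 m and moved it straight across above the mill and canister. The jar, bottle, mill and canister looked unmoved in the pictures taken over the watch, just before the last 3 cm down. The final close-ups do not show all of them.
- **Final hold:** The lens is about 2 mm from centred and about 40 mm above the watch, going by the side picture and the arm's position. The tool points straight down and the lens looked level. The finger width is steady at 16 mm and the joints are nearly still, under 0.1 deg/s.
- **Less certain:** In the final top picture the wrist hides part of the lens, so centring rests mainly on the side view. One force reading (−2.5 N vertical) differed from the −1.5 N seen earlier. It was back to −1.2 N just before hand-in, so I took it as noise rather than contact.

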